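# Pack the carvings into their sliding-lid boxes

### The arm

A 6-joint arm with a two-finger parallel gripper is mounted at the origin on the work surface. World frame = base frame: x ahead of the robot, y to its left, z up, the work surface at z = 0. Lengths are in m, angles in degrees, forces in N, time in s.
With the tool pointing down it reaches from about 0.4 to 0.825 m from the base axis. Payload 7 kg.
Tool frame: the origin (TCP) lies midway between the tips of the shut fingers; the grasp point (between the pads) lies 19 mm behind it; z points along the fingers, y is the line along which they close (so a half turn about z gives the same grasp; the last joint's range is limited). The gripper opens to 88 mm and grips with 3 to 60 N. Pads are 19 mm wide; open, the fingers measure 130 mm over their backs; the gripper's body (78 mm by 193 mm) begins 47 mm behind the grasp point.
Start: joints at [-51.389, 20.546, 0.682, 0, -70.136, -16.507], TCP at [0.254, -0.625, 0.227] pointing down, gripper open.
Joint ranges: [-176.03, 176.03], [-82.01, 121.73], [-58.28, 71.71], [-173.87, 95.51], [-174.79, -0.11], [-173.66, 173.66]. Speed limits (degrees/s): [136.94, 136.94, 172.46, 180, 180, 180].

### API

Orientations are given as [roll, pitch, yaw] about the fixed x, y, z axes, in that order (R = Rz(yaw) Ry(pitch) Rx(roll)).
In Python, from plant import r, eyes, workorder gives the robot as it stands.
- The arm moves only by the tool step_arm, never from a script. Its argument "plan" is a list of rows, each a list of 5 numbers: the shift along the tool's x, y, z each as a share of 25 cm, from -1 to 1, then the turn about the tool's z as a share of 60 degrees, from -1 to 1, then the finger opening in mm, from 0 to 87.6. In form: [[x, y, z, turn, jaw], ...]. A call has 1 to 12 rows; each row is the pose to reach, as a shift and turn from the pose commanded when the call began, along the tool's axes at that moment; what a row does not reach only later rows make up. A row lasts 1/12 s, in which the tool goes at most 41.7 mm and 7.16 degrees, less where a joint would pass 70% of its speed; a pose out of reach is approached as far as the arm can. A call with a number of a shift or a turn outside -1 to 1 is refused whole. A call with a gripper value outside its range is refused whole. The fingers move at their own pace and stop on an object; "newtons" is the grip in N (left out, the last holds). Time passes only in rows, so rows that repeat a pose let the fingers close. It gives the time, the measured TCP pose, the force, the opening and the grip force at its end, in the units of the state.
- r.get_state(): the state, without advancing time (a new reading comes with each control period).
- eyes.capture(name): name is "side" or "top"; returns the picture (384x512x3 uint8, red, green, blue); there is no depth.
- eyes.camera_model(name): a dict with "fov_y" (degrees; the focal length in pixels is half the picture's height over the tangent of half this angle, whatever the lens; pixels are square), "cx", "cy" (the principal point, pixels), "k1" (the pictures are not rectified: a ray, as slopes to the right and down, at radius r is drawn at 1 + k1 r^2 times it, then the intrinsics apply), "world_to_cam" (4x4, takes a point from world to camera coordinates). Camera axes: x right, y up, looking along -z (the intrinsics and any distortion apply to the point x, -y, -z); pixel columns grow to the right and rows downward; lengths in m; the calibration is good to about 2 mm. A picture is of the moment at which its call begins. camera_model takes no time and is no camera call.
- workorder.close_job(): hands the job in; it is judged then, once.
The state is a dict: "time_s": time; "joints": joint angles; "qd": joint speeds; "joint_torque": joint torques, N m; "tcp_pos": TCP position; "eef_rot": TCP orientation; "contact_force": force on the tool from outside, world axes, zero at the start; "moment": the same for the moment, N m; "gripper_width": finger opening in m; "gripper_force": force on a finger pad.
Only numpy, scipy, OpenCV 4.12 (cv2) and the standard library are available. Lean on these libraries where they do the work, as an engineer would, in place of code of your own. Each camera call takes 0.05 s, during which the arm holds its last target. There are 200 camera calls.

### The job

Pack today's carvings: the elephant goes in the medium-width box, the tortoise in the narrow box and the ducks in the wide box (not all of them may be there today). Then close all three boxes, empty ones too, by sliding each one's matching lid into its grooves until it is fully home, and leave the tools on the bench where they lie.

Things in the scene. Friction and masses are not known exactly. Their poses are not given: they have to be found in the camera images.
- box_narrow: The narrow wooden box, fixed to the bench, 99 mm wide (y), 116 mm long (x), 67 mm high. Origin on the bench under the centre of the closed lid; z up. The lid enters at the open mouth at the -x end and slides to +x until it meets the back wall's face (x = +50 mm, fully home). Clear opening between the side lips 70 mm; low front wall 50 mm high.
- box_medium: The medium wooden box, fixed to the bench, 115 mm wide (y), 116 mm long (x), 67 mm high. Origin on the bench under the centre of the closed lid; z up. The lid enters at the open mouth at the -x end and slides to +x until it meets the back wall's face (x = +50 mm, fully home). Clear opening between the side lips 86 mm; low front wall 50 mm high.
- box_wide: The wide wooden box, fixed to the bench, 131 mm wide (y), 116 mm long (x), 67 mm high. Origin on the bench under the centre of the closed lid; z up. The lid enters at the open mouth at the -x end and slides to +x until it meets the back wall's face (x = +50 mm, fully home). Clear opening between the side lips 102 mm; low front wall 50 mm high.
- box_narrow_mouth (a point): Middle of the mouth of the narrow box, at box x = -58 mm, 52 mm above the bench: the height of the side ledges that carry the lid. Lips over the lid's edges (overlap 5 mm) have undersides at 62 mm, so the lid can only be slid in here; 2.5 mm play each side. Grooves flare outward and up, ledges ramp down, from box x = -46 out to -71 mm.
- box_medium_mouth (a point): Middle of the mouth of the medium box, at box x = -58 mm, 52 mm above the bench: the height of the side ledges that carry the lid. Lips over the lid's edges (overlap 5 mm) have undersides at 62 mm, so the lid can only be slid in here; 2.5 mm play each side. Grooves flare outward and up, ledges ramp down, from box x = -46 out to -71 mm.
- box_wide_mouth (a point): Middle of the mouth of the wide box, at box x = -58 mm, 52 mm above the bench: the height of the side ledges that carry the lid. Lips over the lid's edges (overlap 5 mm) have undersides at 62 mm, so the lid can only be slid in here; 2.5 mm play each side. Grooves flare outward and up, ledges ramp down, from box x = -46 out to -71 mm.
- box_narrow_floor (a point): Centre of the inner floor of the narrow box, 6 mm above the bench; inside 68 mm wide (y), 100 mm long (x), 46 mm from floor to closed lid.
- box_medium_floor (a point): Centre of the inner floor of the medium box, 6 mm above the bench; inside 84 mm wide (y), 100 mm long (x), 46 mm from floor to closed lid.
- box_wide_floor (a point): Centre of the inner floor of the wide box, 6 mm above the bench; inside 100 mm wide (y), 100 mm long (x), 46 mm from floor to closed lid.
- lid_narrow: Loose lid of the narrow box: flat wooden board 80 mm wide (y), 100 mm long (x), 6 mm thick, with a square upright grip block 24 x 24 mm, 40 mm tall, in the middle of its upper face (block top 46 mm above the underside). Origin at the centre of its underside, z up; the grip block's sides are parallel to x and y. Same either way round. About 53 g.
- lid_medium: Loose lid of the medium box: flat wooden board 96 mm wide (y), 100 mm long (x), 6 mm thick, with a square upright grip block 24 x 24 mm, 40 mm tall, in the middle of its upper face (block top 46 mm above the underside). Origin at the centre of its underside, z up; the grip block's sides are parallel to x and y. Same either way round. About 64 g.
- lid_wide: Loose lid of the wide box: flat wooden board 112 mm wide (y), 100 mm long (x), 6 mm thick, with a square upright grip block 24 x 24 mm, 40 mm tall, in the middle of its upper face (block top 46 mm above the underside). Origin at the centre of its underside, z up; the grip block's sides are parallel to x and y. Same either way round. About 75 g.
- elephant: Elephant figure, pale carved wood; origin at the centre of its underside, z up, head towards +x; about 67 mm long with its trunk (x from -31 to +36 mm), torso 30 mm wide (y) with flat sides between x = -27 and +15 mm, z = 17 to 39 mm, over two pairs of legs; 43 mm tall at the head; 50 g. May be absent.
- tortoise: Tortoise figure, pale carved wood; origin at the centre of its underside, z up, head towards +x; shell 44 mm long (x), 34 mm wide (y), flat sides from z = 6 to 24 mm, top at 30 mm; small round head to x = +35 mm; 40 g. May be absent.
- duck_1: One of two identical duck figures, pale carved wood; origin at the centre of its underside, z up, head towards +x; body 24 mm wide (y) with flat sides, x from -19 to +15 mm, z = 0 to 28 mm, on a base 38 x 24 mm; head at the front 43 mm tall, beak to x = +28 mm; 35 g. May be absent.
- duck_2: One of two identical duck figures, pale carved wood; origin at the centre of its underside, z up, head towards +x; body 24 mm wide (y) with flat sides, x from -19 to +15 mm, z = 0 to 28 mm, on a base 38 x 24 mm; head at the front 43 mm tall, beak to x = +28 mm; 35 g. May be absent.
- mallet: Bystander: round wooden mallet lying on the far side of the bench, head 72 mm across; origin under the head's centre. Leave alone.
- gouge: Bystander: carving gouge, 230 mm long, lying on the far side. Leave alone.
- stone: Bystander: sharpening stone in its wooden block, 150 x 50 x 34 mm, at the robot's left. Leave alone.
Things that resemble listed ones, but are neither listed nor needed, are in the scene too. Leave any blue look-alike of the lid_narrow alone. Leave any yellow look-alike of the elephant alone.

How it is judged (in metres and radians):
At the end, for the whole second after the job is handed in: Every carving present lies at rest inside its own box (elephant: medium, tortoise: narrow, ducks: wide), and each of the three lids sits at rest in its own box's grooves, within 4 mm of fully closed (x of lid_narrow in the frame of box_narrow between -0.004 and 0.004 m and y of lid_narrow in the frame of box_narrow between -0.006 and 0.006 m and z of lid_narrow in the frame of box_narrow between 0.048 and 0.057 m and linear speed of each of lid_narrow, lid_medium, lid_wide below 0.02 m/s and x of lid_medium in the frame of box_medium between -0.004 and 0.004 m and y of lid_medium in the frame of box_medium between -0.006 and 0.006 m and z of lid_medium in the frame of box_medium between 0.048 and 0.057 m and x of lid_wide in the frame of box_wide between -0.004 and 0.004 m and y of lid_wide in the frame of box_wide between -0.006 and 0.006 m and z of lid_wide in the frame of box_wide between 0.048 and 0.057 m and x of tortoise in the frame of box_narrow between -0.05 and 0.05 m and y of tortoise in the frame of box_narrow between -0.035 and 0.035 m and z of tortoise in the frame of box_narrow between 0 and 0.05 m and linear speed of each of tortoise, elephant, duck_1, duck_2 below 0.03 m/s and x of elephant in the frame of box_medium between -0.05 and 0.05 m and y of elephant in the frame of box_medium between -0.043 and 0.043 m and z of elephant in the frame of box_medium between 0 and 0.05 m and x of duck_1 in the frame of box_wide between -0.05 and 0.05 m and y of duck_1 in the frame of box_wide between -0.051 and 0.051 m and z of duck_1 in the frame of box_wide between 0 and 0.05 m and x of duck_2 in the frame of box_wide between -0.05 and 0.05 m and y of duck_2 in the frame of box_wide between -0.051 and 0.051 m and z of duck_2 in the frame of box_wide between 0 and 0.05 m); the robot touches nothing.
It fails at once if a bystander tool (mallet, gouge, stone) moved more than 30 mm (distance of any of mallet, gouge, stone from where it was at the start of the episode above 0.03 m).
Of elephant, tortoise, duck_1, duck_2 only 2 to 4 are there at a start; the rules pass over those that are not, and their reading is None.
At some moment in a run one of elephant, tortoise, duck_1, duck_2, lid_narrow, lid_medium, lid_wide may be knocked a few centimetres aside while the robot is not near it.
It also fails if it takes over 210 s, if anything falls off the work surface, if the arm or the gripper's body presses on something with over 40 N, if the wrist force passes 120 N, or if a joint passes its speed limit or range.

## Working session

There is one attempt and no reset: what is moved stays moved. The work goes in short steps, Python scripts to look and compute and a tool call to move; the robot and the scene stay as the last step left them, time stands still between calls to the robot, and variables do not carry over. Pictures are saved under pics/ and viewed, at most 14 in all, crops included, and the job is handed in when it is done.

Besides the shell and the picture viewer there is one more tool, called after "Emit:" as name([rows], argument=value, ...), one row to a line, values as JSON. step_arm: Moves the arm, as the interface text tells. Its arguments: {"type":"object","properties":{"plan":{"type":"array"},"newtons":{"type":"number"}},"required":["plan"]}

```bash
mkdir -p pics; ls; python3 - <<'E'
from plant import r,eyes
import cv2
print(r.get_state())
for n in("top","side"):
    cv2.imwrite(f"pics/{n}0.png",cv2.resize(eyes.capture(n)[:,:,::-1],(800,600),interpolation=cv2.INTER_CUBIC)); print(eyes.camera_model(n))
E
```

```text
pics
{'time_s': 0.0, 'joints': array([-5.13897019e+01,  2.05905058e+01,  6.33628977e-01, -2.12457645e-02,
       -7.01370391e+01, -1.65072222e+01]), 'qd': array([-0.00039592,  0.01700005, -0.03267747,  0.05603877, -0.03826764,
       -0.02538029]), 'joint_torque': array([ 3.01761529e-04, -5.82709837e+01,  2.93050110e+01,  6.99681491e+00,
        6.75234071e-03, -1.76414642e-04]), 'tcp_pos': array([ 0.25377732, -0.62493481,  0.22562855]), 'eef_rot': array([ 1.79904279e+02, -7.53839898e-03, -1.57904153e+02]), 'contact_force': array([0.72953209, 0.12965063, 0.29882963]), 'moment': array([-0.00788235,  0.02915351,  0.00707317]), 'gripper_force': 0.0, 'gripper_width': 0.08764458755930975}
{'fov_y': 44.199683713832414, 'cx': 258.48900293283515, 'cy': 183.67425709537196, 'k1': -0.1560369588519259, 'world_to_cam': array([[ 2.53247929e-03, -9.99917945e-01, -1.25574861e-02,
         1.04738261e-01],
       [ 9.93031425e-01,  1.03507561e-03,  1.17845311e-01,
        -5.30690291e-01],
       [-1.17822643e-01, -1.27684191e-02,  9.92952563e-01,
        -1.38381809e+00],
       [ 0.00000000e+00,  0.00000000e+00,  0.00000000e+00,
         1.00000000e+00]])}
{'fov_y': 56.28859895671964, 'cx': 254.76929310364307, 'cy': 188.851631280544, 'k1': -0.06951434095045891, 'world_to_cam': array([[-0.85989899, -0.51015855, -0.01766275,  0.52814096],
       [ 0.37070318, -0.64787913,  0.66545607, -0.1650361 ],
       [-0.35093144,  0.56567737,  0.74622801, -1.08897606],
       [ 0.        ,  0.        ,  0.        ,  1.        ]])}
```

View pics/top0.png

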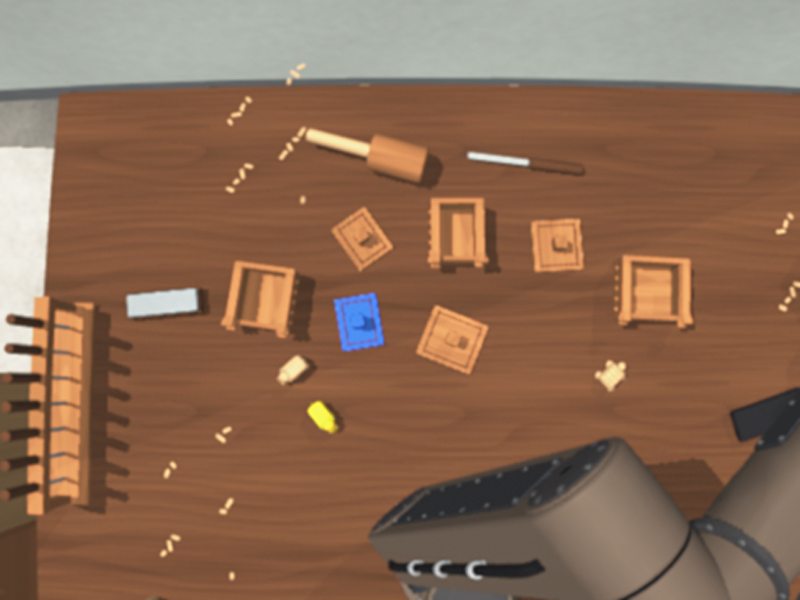

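View pics/side0.png

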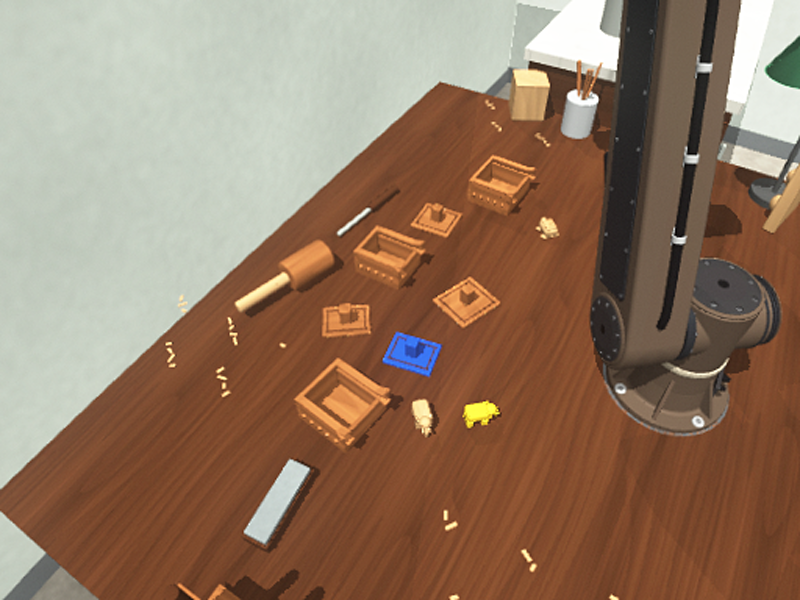

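The top picture (800 px scale) shows these items:

| Item | Pixel | Note |
|---|---|---|
| Pale elephant | (293,370) | wanted |
| Yellow look-alike | (323,417) | leave alone |
| Tortoise | (611,375) | wanted |
| Orange lids | (362,238), (557,245), (452,340) | wanted |
| Blue lid | (358,321) | leave alone |
| Boxes | (260,297), (458,232), (655,290) | mouths toward the robot |

No ducks are visible, though some of the bench is hidden behind the arm. Next I'll rectify the crops.

```bash
cat > h.py <<'E'
from plant import r,eyes
import numpy as np, cv2
from scipy.optimize import minimize
M={n:eyes.camera_model(n) for n in("top","side")}
def proj(n,P):
    m=M[n];P=np.atleast_2d(P);W=m["world_to_cam"];c=P@W[:3,:3].T+W[:3,3]
    s=np.stack([c[:,0],-c[:,1]],1)/-c[:,2:3];s=s*(1+m["k1"]*(s**2).sum(1,keepdims=True))
    f=192/np.tan(np.radians(m["fov_y"]/2));return s*f+[m["cx"],m["cy"]]
def unproj(n,px,z):
    from scipy.optimize import fsolve
    return fsolve(lambda q:(proj(n,[q[0],q[1],z])[0]-px),[.6,0])
def rect(n,img,cx,cy,z,half=.1,res=.001):
    "patch: up=+x world, left=+y"
    k=int(2*half/res);u=(np.arange(k)+.5)*res-half
    Y,X=np.meshgrid(cy-u,cx-u);p=proj(n,np.stack([X.ravel(),Y.ravel(),0*X.ravel()+z],1)).astype(np.float32).reshape(k,k,2)
    return cv2.remap(img,p[...,0],p[...,1],cv2.INTER_CUBIC)
def delta(x,y,z,yaw=None):
    "print shift shares to TCP target; yaw = world dir of tool x (mod 180)"
    s=r.get_state();p=s["tcp_pos"];a=np.radians(s["eef_rot"][2]);d=np.array([x,y,z])-p
    t=0 if yaw is None else -((yaw-s["eef_rot"][2]+90)%180-90)
    print("tcp",p.round(4),"yaw",s["eef_rot"][2].round(1),"j6",s["joints"][5].round(0),"-> x %.3f y %.3f z %.3f turn %.3f"%((d[0]*np.cos(a)+d[1]*np.sin(a))/.25,(d[0]*np.sin(a)-d[1]*np.cos(a))/.25,-d[2]/.25,t/60))
E
python3 - <<'E'
from h import *
S=1.5625
T=eyes.capture("top");cv2.imwrite("pics/top_raw.png",T[:,:,::-1]);D=eyes.capture("side");cv2.imwrite("pics/side_raw.png",D[:,:,::-1])
items=[("boxL",(260,297),.067),("boxC",(458,232),.067),("boxR",(655,290),.067),("lidA",(362,238),.006),("lidB",(557,245),.006),("lidC",(452,340),.006),("eleph",(293,370),.03),("tort",(611,375),.02)]
rows=[]
for n,p,z in items:
    q=unproj("top",np.array(p)/S,z);print(n,q.round(3))
    rows.append(cv2.resize(rect("top",T,*q,z,half=.1 if z!=.03 and z!=.02 else .05,res=.001 if z not in(.03,.02) else .0005),(200,200)))
mos=np.vstack([np.hstack(rows[:4]),np.hstack(rows[4:])])
cv2.imwrite("pics/mos.png",mos[:,:,::-1])
E
```

```text
boxL [0.507 0.376]
boxC [0.631 0.003]
boxR [ 0.521 -0.371]
lidA [0.631 0.189]
lidB [ 0.617 -0.196]
lidC [0.43  0.013]
eleph [0.371 0.317]
tort [ 0.362 -0.294]
```

View pics/mos.png

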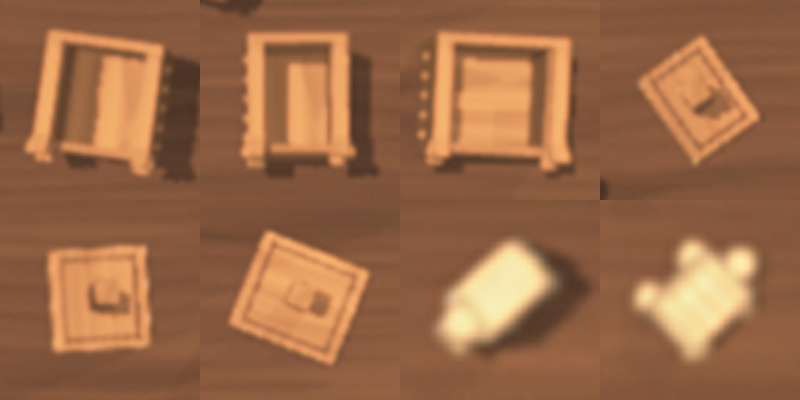

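Crops: box L is medium, box C narrow and box R wide. Lid A is narrow, B medium and C wide. The elephant's head points lower-left at mosaic (460,325), and the tortoise's head points upper-right at (742,263). Now I'll fit poses numerically.

```bash
cat >> h.py <<'E'
def tmpl(q,half,polys,res=.001):
    c,s=np.cos(q[2]),np.sin(q[2]);k=int(2*half/res);m=np.zeros((k,k),np.float32)
    for P,v in polys:
        P=np.array(P,float);X=q[0]+c*P[:,0]-s*P[:,1];Y=q[1]+s*P[:,0]+c*P[:,1]
        cv2.fillPoly(m,[np.round(np.stack([(half-Y)/res-.5,(half-X)/res-.5],1)*16).astype(np.int32)],v,lineType=cv2.LINE_AA if 0 else 8,shift=4)
    return cv2.GaussianBlur(m,(0,0),1.5)
def R_(x0,x1,y):return [(x0,-y),(x1,-y),(x1,y),(x0,y)]
def boxpolys(w):
    o=[(R_(-58,58,w/2),1),(R_(-66,-58,w/2+3),1)];o=[(np.array(P)/1e3,v) for P,v in o]
    return o+[(np.array(R_(-72,50,w/2-14.5))/1e3,0)]
def fit(img,x,y,z,yaw,polys,half=.1,n="top"):
    g=cv2.cvtColor(rect(n,img,x,y,z,half),cv2.COLOR_RGB2GRAY).astype(float)
    def f(v):
        t=tmpl([v[0]/1e3,v[1]/1e3,np.radians(v[2])],half,polys);return -np.corrcoef(t.ravel(),g.ravel())[0,1]
    best=min((minimize(f,[dx,dy,yaw+a],method="Nelder-Mead",options=dict(initial_simplex=np.array([dx,dy,yaw+a])+np.array([[0,0,0],[5,0,0],[0,5,0],[0,0,5]]))) for dx in(-5,5) for dy in(-5,5) for a in(-4,4)),key=lambda s:s.fun)
    return np.array([x+best.x[0]/1e3,y+best.x[1]/1e3,best.x[2],-best.fun])
def lidpolys(w):return [(np.array(R_(-50,50,w/2))/1e3,1)]
ELE=[(np.array([(-31,-15),(15,-15),(36,-6),(36,6),(15,15),(-31,15)])/1e3,1)]
TOR=[(np.array(R_(-22,22,17))/1e3,1),(np.array(R_(22,35,6))/1e3,1)]+[(np.array([(a*18-5,b*18-5),(a*18+5,b*18-5),(a*18+5,b*18+5),(a*18-5,b*18+5)])/1e3,1) for a in(1,-1) for b in(1,-1)]
E
python3 - <<'E'
from h import *
np.set_printoptions(suppress=True,precision=4)
T=cv2.imread("pics/top_raw.png")[:,:,::-1].copy()
for n,q,w,y in[("medium",(.507,.376),115,-8),("narrow",(.631,.003),99,0),("wide",(.521,-.371),131,-2)]: print("box",n,fit(T,*q,.067,y,boxpolys(w)))
for n,q,w,y in[("narrow",(.631,.189),80,35),("medium",(.617,-.196),96,2),("wide",(.43,.013),112,-20)]:
    print("lid",n,fit(T,*q,.006,y,lidpolys(w)),"other",fit(T,*q,.006,y+90,lidpolys(w)))
print("ele",fit(T,.371,.317,.03,132,ELE,.06));print("tor",fit(T,.362,-.294,.015,-48,TOR,.06))
E
```

```text
box medium [ 0.5116  0.3787 -9.4675  0.6357]
box narrow [ 0.6389  0.0058 -0.1532  0.6624]
box wide [ 0.5268 -0.3725 -2.7884  0.5881]
lid narrow [ 0.6315  0.1904 35.512   0.9275] other [  0.6306   0.1894 107.9304   0.7623]
lid medium [ 0.6191 -0.1954  3.797   0.9443] other [ 0.6189 -0.1955 94.1745  0.9312]
lid wide [  0.4326   0.0133 -22.4808   0.956 ] other [ 0.4315  0.0121 60.6402  0.8558]
ele [  0.3718   0.3222 132.4291   0.9357]
tor [  0.3615  -0.2937 -47.4424   0.9604]
```

```bash
python3 - <<'E'
from h import *
T=cv2.imread("pics/top_raw.png");o=[]
for q,w in[((.5116,.3787,-9.47),115),((.6389,.0058,-.15),99),((.5268,-.3725,-2.79),131)]:
    h=.09;g=cv2.resize(rect("top",T,q[0],q[1],.067,h,.0005),(266,266))
    m=tmpl([0,0,np.radians(q[2])],h,[(p,1.) for p,v in boxpolys(w)[:1]]);m2=tmpl([0,0,np.radians(q[2])],h,[(np.array(R_(-46,50,w/2-14.5))/1e3,1.)])
    for a in(m,m2):
        cs,_=cv2.findContours(cv2.resize((a>.5).astype(np.uint8),(266,266)),cv2.RETR_LIST,cv2.CHAIN_APPROX_NONE);cv2.drawContours(g,cs,-1,(0,255,0),1)
    o.append(g)
z=[rect("top",T,x,y,zz,.05,.1/266)[:266,:266] for x,y,zz in[(.3718,.3222,.03),(.3615,-.2937,.015),(.4326,.0133,.006)]]
cv2.imwrite("pics/ov.png",np.vstack([np.hstack(o),np.hstack(z)]))
E
```

```text
(no output)
```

View pics/ov.png

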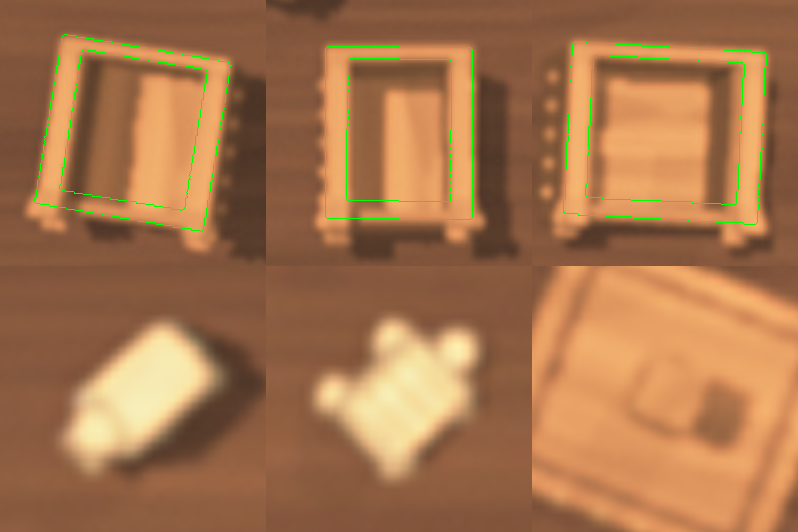

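Box outlines fit to about 1 mm. The tortoise and the pale elephant are confirmed, and both are upright. I'll take the tortoise first.

```bash
python3 -c "
from h import *
delta(.3615,-.2937,.12,-47.4)"
```

```text
tcp [ 0.2539 -0.6251  0.226 ] yaw -157.9 j6 -17.0 -> x -0.898 y 1.066 z 0.424 turn 1.158
```

Emit:
step_arm([
  [-0.88,0.98,0.2,0.98,87],
  [-0.88,0.98,0.2,0.98,87],
  [-0.88,0.98,0.2,0.98,87],
  [-0.88,0.98,0.2,0.98,87],
  [-0.88,0.98,0.2,0.98,87],
  [-0.88,0.98,0.2,0.98,87],
  [-0.88,0.98,0.2,0.98,87],
  [-0.88,0.98,0.2,0.98,87],
  [-0.88,0.98,0.2,0.98,87],
  [-0.88,0.98,0.2,0.98,87],
], newtons=20)

```text
time_s: 1.03
tcp_pos: [0.3661, -0.3123, 0.1761]
eef_rot: [180.0, -0.0, 143.0]
contact_force: [-0.4, 0.4, -0.5]
gripper_width: 0.0869
gripper_force: 0.0
```

```bash
python3 -c "
from h import *
delta(.3615,-.2937,.05,-47.4)
cv2.imwrite('pics/t1.png',np.vstack([eyes.capture('top')[:,:,::-1],eyes.capture('side')[:,:,::-1]])[:,:, :][:768].copy() if 0 else np.hstack([cv2.resize(eyes.capture('top')[:,:,::-1],(400,300),interpolation=3),cv2.resize(eyes.capture('side')[:,:,::-1],(400,300),interpolation=3)]))"
```

```text
tcp [ 0.3661 -0.3123  0.1761] yaw 143.0 j6 -110.0 -> x 0.059 y 0.048 z 0.505 turn 0.174
```

View pics/t1.png

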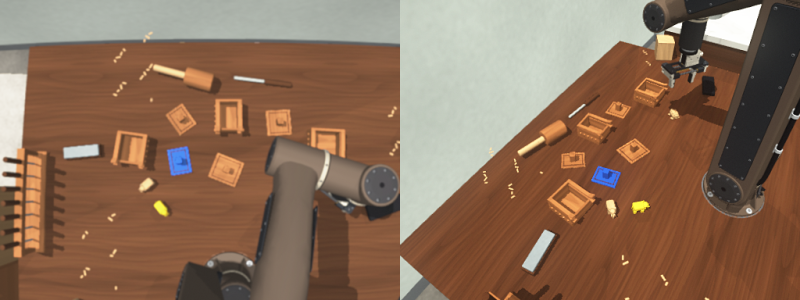

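No ducks are in view now. The tortoise is still under the gripper at side (672,115). Descending.

Emit:
step_arm([
  [0.059,0.048,0.3,0.174,87],
  [0.059,0.048,0.45,0.174,87],
  [0.059,0.048,0.55,0.174,87],
  [0.059,0.048,0.63,0.174,87],
  [0.059,0.048,0.682,0.174,87],
  [0.059,0.048,0.682,0.174,87],
  [0.059,0.048,0.682,0.174,20],
  [0.059,0.048,0.682,0.174,20],
  [0.059,0.048,0.682,0.174,20],
  [0.059,0.048,0.682,0.174,20],
  [0.059,0.048,0.682,0.174,20],
  [0.059,0.048,0.682,0.174,20],
])

```text
time_s: 2.13
tcp_pos: [0.3615, -0.2973, 0.0069]
eef_rot: [179.9, 0.1, 132.9]
contact_force: [-0.2, -0.4, -0.4]
gripper_width: 0.0525
gripper_force: 0.0
```

Emit:
step_arm([
  [0,0,0,0,20],
  [0,0,0,0,20],
  [0,0,0,0,20],
  [0,0,-0.2,0,20],
  [0,0,-0.4,0,20],
  [0,0,-0.6,0,20],
  [0,0,-0.6,0,20],
])

```text
time_s: 2.72
tcp_pos: [0.362, -0.2978, 0.1602]
eef_rot: [179.9, 0.2, 132.9]
contact_force: [0.2, -0.8, -0.1]
gripper_width: 0.0338
gripper_force: 20.0
```

```bash
python3 -c "
from h import *
print(r.get_state()['gripper_width'],r.get_state()['gripper_force'])
delta(.6389,.0058-.006,.155,90)"
```

```text
0.033768954043249345 20.00016602774849
tcp [ 0.362  -0.2978  0.1602] yaw 132.9 j6 -122.0 -> x 0.118 y 1.622 z 0.021 turn 0.715
```

Emit:
step_arm([
  [0.07,0.16,0,-0.11,20],
  [0.07,0.32,0,-0.22,20],
  [0.07,0.48,0,-0.33,20],
  [0.07,0.64,0,-0.44,20],
  [0.07,0.8,0,-0.55,20],
  [0.07,0.95,0,-0.66,20],
  [0.07,0.95,0,-0.77,20],
  [0.07,0.95,0,-0.88,20],
  [0.07,0.95,0,-1,20],
  [0.07,0.95,0,-1,20],
  [0.07,0.95,0,-1,20],
])

```text
time_s: 3.63
tcp_pos: [0.5229, -0.1227, 0.1558]
eef_rot: [180.0, -0.0, -167.4]
contact_force: [0.5, -0.2, -0.9]
gripper_width: 0.0337
gripper_force: 20.0
```

```bash
python3 -c "
from h import *
delta(.6389,.0031,.15,-90)
print(r.get_state()['joints'].round(1))"
```

```text
tcp [ 0.5229 -0.1227  0.1558] yaw -167.4 j6 -85.0 -> x -0.563 y 0.389 z 0.023 turn -1.289
[  7.7  11.  -22.4  -0.  -56.6 -85.1]
```

Emit:
step_arm([
  [-0.12,0.08,0,-0.11,20],
  [-0.24,0.16,0,-0.22,20],
  [-0.36,0.24,0,-0.33,20],
  [-0.46,0.32,0,-0.44,20],
  [-0.54,0.39,0,-0.55,20],
  [-0.56,0.39,0,-0.66,20],
  [-0.56,0.39,0,-0.77,20],
  [-0.56,0.39,0,-0.88,20],
  [-0.56,0.39,0,-0.98,20],
  [-0.56,0.39,0,-1,20],
  [-0.56,0.39,0,-1,20],
])

```text
time_s: 4.55
tcp_pos: [0.6378, 0.0033, 0.156]
eef_rot: [180.0, -0.0, -107.4]
contact_force: [-0.2, 0.5, 0.2]
gripper_width: 0.034
gripper_force: 20.0
```

Emit:
step_arm([
  [0,0,0,-0.1,20],
  [0,0,0,-0.2,20],
  [0,0,0,-0.289,20],
  [0,0,0,-0.289,20],
  [0,0,0,-0.289,20],
  [0,0,0,-0.289,20],
])

```text
time_s: 5.05
tcp_pos: [0.6378, 0.0033, 0.1561]
eef_rot: [180.0, 0.0, -90.1]
contact_force: [-0.8, -0.8, -0.3]
gripper_width: 0.034
gripper_force: 20.0
```

```bash
python3 -c "
from h import *
delta(.6389,.0031,.02,-90)
g=[]
for n in('top','side'):
    u=proj(n,[.6389,.0058,.08])[0].astype(int);im=eyes.capture(n)[:,:,::-1];g.append(cv2.resize(im[max(u[1]-50,0):u[1]+50,u[0]-50:u[0]+50],(400,400),interpolation=2))
cv2.imwrite('pics/t2.png',np.hstack(g))"
```

```text
tcp [0.6378 0.0033 0.1561] yaw -90.1 j6 -18.0 -> x 0.001 y -0.004 z 0.544 turn -0.002
```

View pics/t2.png

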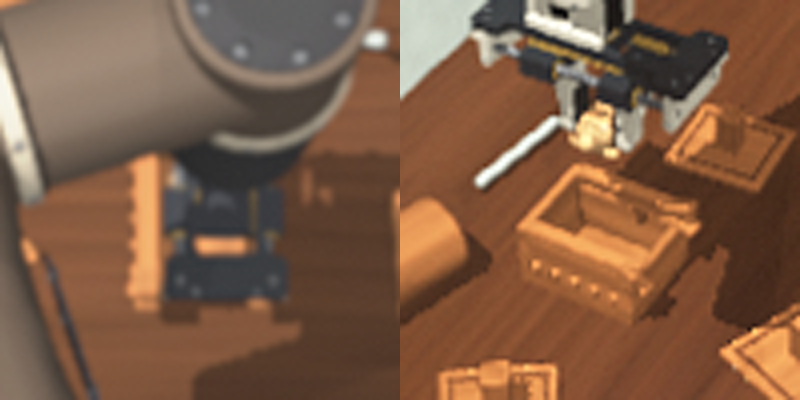

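The tortoise is held level above the narrow box's opening, gripped along the box's x. Lowering it.

Emit:
step_arm([
  [0,-0.004,0.1,0,20],
  [0,-0.004,0.2,0,20],
  [0,-0.004,0.3,0,20],
  [0,-0.004,0.38,0,20],
  [0,-0.004,0.44,0,20],
  [0,-0.004,0.49,0,20],
  [0,-0.004,0.53,0,20],
  [0,-0.004,0.55,0,20],
  [0,-0.004,0.556,0,20],
  [0,-0.004,0.556,0,20],
])

```text
time_s: 5.98
tcp_pos: [0.639, 0.0034, 0.0171]
eef_rot: [180.0, -0.0, -89.8]
contact_force: [0.1, 0.2, 0.0]
gripper_width: 0.0341
gripper_force: 20.0
```

Emit:
step_arm([
  [0,0,0,0,44],
  [0,0,0,0,44],
  [0,0,0,0,44],
  [0,0,0,0,44],
  [0,0,-0.1,0,44],
  [0,0,-0.25,0,44],
  [0,0,-0.4,0,44],
  [0,0,-0.56,0,80],
  [0,0,-0.56,0,87],
])

```text
time_s: 6.73
tcp_pos: [0.6435, 0.0038, 0.1667]
eef_rot: [-179.2, 0.1, -89.7]
contact_force: [1.0, 0.3, 0.7]
gripper_width: 0.0527
gripper_force: 0.0
```

```bash
python3 -c "
from h import *
s=r.get_state();print(s['joints'].round(1))
delta(.3718,.3222,.16,132.4)"
```

```text
[ 17.8  19.6  -9.    0.2 -60.7 -17.6]
tcp [0.6435 0.0038 0.1667] yaw -89.7 j6 -18.0 -> x -1.279 y 1.080 z 0.027 turn -0.702
```

Emit:
step_arm([
  [-0.1,0.085,0,-0.1,87],
  [-0.21,0.18,0,-0.2,87],
  [-0.32,0.27,0,-0.3,87],
  [-0.43,0.36,0,-0.4,87],
  [-0.54,0.46,0,-0.5,87],
  [-0.65,0.55,0,-0.6,87],
  [-0.76,0.64,0,-0.7,87],
  [-0.87,0.73,0,-0.702,87],
  [-0.96,0.8,0,-0.702,87],
  [-0.98,0.82,0,-0.702,87],
  [-0.98,0.82,0,-0.702,87],
  [-0.98,0.82,0,-0.702,87],
])

```text
time_s: 7.73
tcp_pos: [0.4329, 0.248, 0.1573]
eef_rot: [-180.0, 0.0, -47.6]
contact_force: [-0.3, 0.3, 0.2]
gripper_width: 0.0869
gripper_force: 0.0
```

```bash
python3 -c "
from h import *
delta(.3718,.3222,.06,132.4)"
```

```text
tcp [0.4329 0.248  0.1573] yaw -47.6 j6 -10.0 -> x -0.384 y -0.020 z 0.389 turn 0.000
```

Emit:
step_arm([
  [-0.15,-0.02,0,0,58],
  [-0.3,-0.02,0.05,0,58],
  [-0.37,-0.02,0.15,0,58],
  [-0.384,-0.02,0.27,0,58],
  [-0.384,-0.02,0.38,0,58],
  [-0.384,-0.02,0.48,0,58],
  [-0.384,-0.02,0.55,0,58],
  [-0.384,-0.02,0.581,0,58],
  [-0.384,-0.02,0.581,0,58],
  [-0.384,-0.02,0.581,0,20],
  [-0.384,-0.02,0.581,0,20],
  [-0.384,-0.02,0.581,0,20],
])

```text
time_s: 8.73
tcp_pos: [0.3728, 0.3228, 0.0131]
eef_rot: [-179.9, 0.0, -47.7]
contact_force: [0.5, -0.4, 0.3]
gripper_width: 0.0436
gripper_force: 0.0
```

Emit:
step_arm([
  [0,0,0,0,20],
  [0,0,0,0,20],
  [0,0,0,0,20],
  [0,0,-0.15,0,20],
  [0,0,-0.3,0,20],
  [0,0,-0.45,0,20],
  [0,0,-0.58,0,20],
  [0,0,-0.58,0,20],
])

```text
time_s: 9.4
tcp_pos: [0.3743, 0.3251, 0.1638]
eef_rot: [-179.4, 0.1, -47.6]
contact_force: [1.0, 1.6, -1.1]
gripper_width: 0.0297
gripper_force: 20.0
```

```bash
python3 -c "
from h import *
delta(.5116,.3787,.16,-99.5)
im=eyes.capture('side')[:,:,::-1];u=proj('side',[.40,.33,.1])[0].astype(int);cv2.imwrite('pics/t3.png',cv2.resize(im[u[1]-70:u[1]+70,u[0]-70:u[0]+70],(420,420),interpolation=2))"
```

```text
tcp [0.3743 0.3251 0.1638] yaw -47.6 j6 -21.0 -> x 0.212 y -0.550 z 0.015 turn 0.865
```

View pics/t3.png

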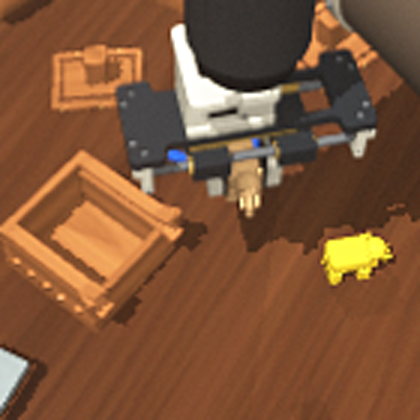

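Emit:
step_arm([
  [0.03,-0.08,0,0.11,20],
  [0.06,-0.18,0,0.22,20],
  [0.1,-0.29,0,0.33,20],
  [0.14,-0.4,0,0.44,20],
  [0.18,-0.5,0,0.55,20],
  [0.21,-0.55,0,0.66,20],
  [0.21,-0.55,0,0.77,20],
  [0.21,-0.55,0,0.865,20],
  [0.21,-0.55,0,0.865,20],
  [0.21,-0.55,0,0.865,20],
  [0.21,-0.55,0,0.865,20],
])

```text
time_s: 10.37
tcp_pos: [0.5087, 0.3757, 0.1563]
eef_rot: [180.0, -0.0, -99.4]
contact_force: [-0.4, 0.5, -0.4]
gripper_width: 0.0303
gripper_force: 20.0
```

```bash
python3 -c "
from h import *
delta(.5112,.3762,.020,-99.5)"
```

```text
tcp [0.5087 0.3757 0.1563] yaw -99.4 j6 -63.0 -> x -0.004 y -0.009 z 0.545 turn 0.002
```

Emit:
step_arm([
  [-0.004,-0.009,0.1,0,20],
  [-0.004,-0.009,0.2,0,20],
  [-0.004,-0.009,0.3,0,20],
  [-0.004,-0.009,0.38,0,20],
  [-0.004,-0.009,0.44,0,20],
  [-0.004,-0.009,0.49,0,20],
  [-0.004,-0.009,0.52,0,20],
  [-0.004,-0.009,0.536,0,20],
  [-0.004,-0.009,0.54,0,20],
  [-0.004,-0.009,0.54,0,20],
])

```text
time_s: 11.2
tcp_pos: [0.5116, 0.3767, 0.0222]
eef_rot: [-180.0, 0.0, -99.5]
contact_force: [0.2, 0.0, -0.3]
gripper_width: 0.0298
gripper_force: 20.0
```

Emit:
step_arm([
  [0,0,0,0,42],
  [0,0,0,0,42],
  [0,0,0,0,42],
  [0,0,0,0,42],
  [0,0,-0.1,0,42],
  [0,0,-0.25,0,42],
  [0,0,-0.4,0,42],
  [0,0,-0.5,0,60],
  [0,0,-0.5,0,60],
  [0,0,-0.5,0,60],
])

```text
time_s: 12.03
tcp_pos: [0.5122, 0.3773, 0.1493]
eef_rot: [-179.9, 0.2, -99.6]
contact_force: [0.2, 0.4, -1.1]
gripper_width: 0.0561
gripper_force: 0.0
```

```bash
python3 -c "
from h import *
np.set_printoptions(suppress=True,precision=4)
T=eyes.capture('top')
print(r.get_state()['joints'].round(1))
for n,q,w,y in[('narrow',(.631,.189),80,35),('medium',(.619,-.196),96,3),('wide',(.432,.013),112,-22)]: print(n,fit(T,*q,.006,y,lidpolys(w)))
delta(.6315,.1904,.15,-54.5);delta(.6315,.1904,.15,35.5)
cv2.imwrite('pics/t4.png',np.hstack([cv2.resize(T[:,:,::-1],(400,300),interpolation=3),cv2.resize(eyes.capture('side')[:,:,::-1],(400,300),interpolation=3)]))"
```

```text
[ 53.9  20.1 -10.8  -0.  -59.  -63.5]
narrow [ 0.6315  0.1905 35.5099  0.8788]
medium [ 0.6186 -0.1954  3.5947  0.9447]
wide [  0.4331   0.0112 -22.0808   0.8686]
tcp [0.5114 0.3765 0.1475] yaw -99.6 j6 -64.0 -> x 0.654 y -0.598 z -0.010 turn -0.751
tcp [0.5114 0.3765 0.1475] yaw -99.6 j6 -64.0 -> x 0.654 y -0.598 z -0.010 turn 0.749
```

View pics/t4.png

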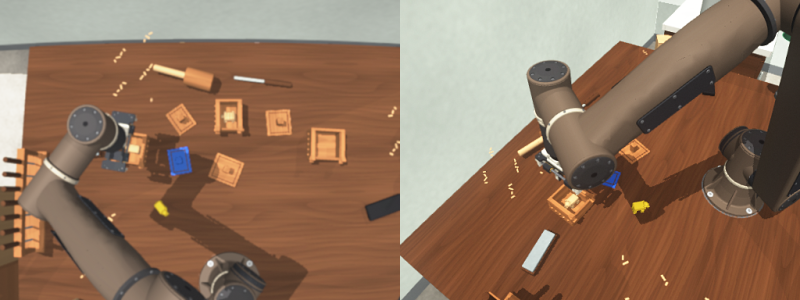

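The top view shows the tortoise in the narrow box (228,116) and the elephant in the medium box (136,146). There are no ducks, and the lids haven't moved. Narrow lid next.

Emit:
step_arm([
  [0.1,-0.09,0,0.11,60],
  [0.21,-0.19,0,0.22,60],
  [0.32,-0.29,0,0.33,60],
  [0.43,-0.39,0,0.44,60],
  [0.54,-0.49,0,0.55,60],
  [0.62,-0.57,0,0.66,60],
  [0.654,-0.598,0,0.749,60],
  [0.654,-0.598,0,0.749,60],
  [0.654,-0.598,0,0.749,60],
  [0.654,-0.598,0,0.749,60],
], newtons=35)

```text
time_s: 12.97
tcp_pos: [0.631, 0.1905, 0.1457]
eef_rot: [180.0, -0.1, -144.4]
contact_force: [1.7, 0.2, -0.9]
gripper_width: 0.0598
gripper_force: 0.0
```

```bash
python3 -c "
from h import *
delta(.6315,.1905,.02,35.5)"
```

```text
tcp [0.631  0.1905 0.1457] yaw -144.4 j6 -88.0 -> x -0.001 y -0.001 z 0.503 turn 0.002
```

Emit:
step_arm([
  [0,0,0.12,0,60],
  [0,0,0.25,0,60],
  [0,0,0.36,0,60],
  [0,0,0.44,0,60],
  [0,0,0.49,0,60],
  [0,0,0.5,0,60],
  [0,0,0.5,0,60],
  [0,0,0.5,0,15],
  [0,0,0.5,0,15],
  [0,0,0.5,0,15],
  [0,0,0.5,0,15],
  [0,0,0.5,0,15],
])

```text
time_s: 13.97
tcp_pos: [0.6321, 0.1905, 0.0227]
eef_rot: [-180.0, 0.1, -144.5]
contact_force: [0.2, 0.2, 0.2]
gripper_width: 0.032
gripper_force: 0.0
```

Emit:
step_arm([
  [0,0,0,0,15],
  [0,0,0,0,15],
  [0,0,0,0,15],
  [0,0,-0.1,0,15],
  [0,0,-0.25,0,15],
  [0,0,-0.4,0,15],
  [0,0,-0.5,0,15],
  [0,0,-0.5,0,15],
])

```text
time_s: 14.63
tcp_pos: [0.6348, 0.1916, 0.1536]
eef_rot: [-179.9, 0.5, -144.5]
contact_force: [0.5, 0.1, 1.2]
gripper_width: 0.0237
gripper_force: 35.0
```

```bash
python3 -c "
from h import *
delta(.511,.0061,.14,-.15)"
```

```text
tcp [0.6348 0.1916 0.1536] yaw -144.5 j6 -88.0 -> x 0.834 y -0.316 z 0.054 turn 0.595
```

Emit:
step_arm([
  [0.12,-0.04,0,0.1,15],
  [0.24,-0.09,0,0.2,15],
  [0.37,-0.14,0,0.3,15],
  [0.5,-0.19,0,0.4,15],
  [0.62,-0.24,0,0.5,15],
  [0.74,-0.28,0,0.595,15],
  [0.834,-0.316,0,0.595,15],
  [0.834,-0.316,0,0.595,15],
  [0.834,-0.316,0,0.595,15],
  [0.834,-0.316,0,0.595,15],
])

```text
time_s: 15.47
tcp_pos: [0.5081, 0.005, 0.1469]
eef_rot: [180.0, 0.0, 179.8]
contact_force: [-0.3, 0.8, 0.2]
gripper_width: 0.0235
gripper_force: 35.0
```

```bash
python3 -c "
from h import *
delta(.511,.0061,.0755,-.15)
im=eyes.capture('side')[:,:,::-1];u=proj('side',[.56,.0,.08])[0].astype(int);cv2.imwrite('pics/t5.png',cv2.resize(im[u[1]-60:u[1]+60,u[0]-70:u[0]+70],(700,600),interpolation=2))"
```

```text
tcp [0.5081 0.005  0.1469] yaw 179.8 j6 -113.0 -> x -0.011 y 0.004 z 0.286 turn -0.001
```

View pics/t5.png

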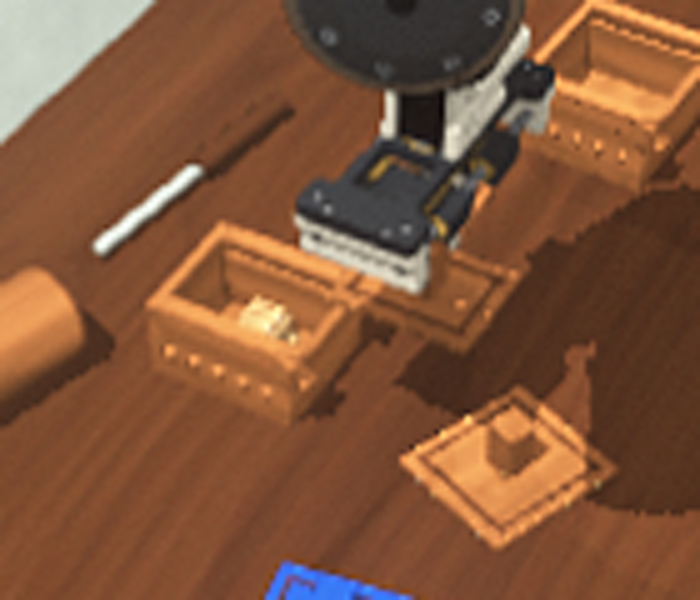

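The lid is held level in front of the narrow box's mouth, and the tortoise sits flat inside at (265,320). Lower, then slide.

Emit:
step_arm([
  [-0.011,0.004,0.1,0,15],
  [-0.011,0.004,0.2,0,15],
  [-0.011,0.004,0.26,0,15],
  [-0.011,0.004,0.286,0,15],
  [-0.011,0.004,0.286,0,15],
  [-0.011,0.004,0.286,0,15],
  [-0.011,0.004,0.286,0,15],
])

```text
time_s: 16.1
tcp_pos: [0.5115, 0.0065, 0.0762]
eef_rot: [180.0, 0.1, 179.8]
contact_force: [0.2, -0.5, 0.4]
gripper_width: 0.0238
gripper_force: 35.0
```

```bash
python3 -c "
from h import *
delta(.6389,.0058,.0755,-.15)"
```

```text
tcp [0.5115 0.0065 0.0762] yaw 179.8 j6 -113.0 -> x -0.510 y -0.001 z 0.003 turn -0.000
```

Emit:
step_arm([
  [-0.06,-0.001,0.003,0,15],
  [-0.11,-0.001,0.003,0,15],
  [-0.16,-0.001,0.003,0,15],
  [-0.2,-0.001,0.003,0,15],
  [-0.24,-0.001,0.003,0,15],
  [-0.28,-0.001,0.003,0,15],
  [-0.32,-0.001,0.003,0,15],
  [-0.36,-0.001,0.003,0,15],
  [-0.4,-0.001,0.003,0,15],
  [-0.4,-0.001,0.003,0,15],
])

```text
time_s: 16.93
tcp_pos: [0.6126, 0.0054, 0.0745]
eef_rot: [-180.0, 0.0, 179.8]
contact_force: [-0.8, 0.4, 0.2]
gripper_width: 0.0239
gripper_force: 35.0
```

```bash
python3 -c "
from h import *
s=r.get_state();print(s['contact_force'].round(1),s['moment'].round(2))
delta(.6389,.0058,.0755,-.15)"
```

```text
[-0.8  0.4  0.2] [-0.01 -0.1  -0.01]
tcp [0.6126 0.0054 0.0745] yaw 179.8 j6 -109.0 -> x -0.105 y 0.002 z -0.004 turn -0.001
```

Emit:
step_arm([
  [-0.03,0,0,0,15],
  [-0.06,0,0,0,15],
  [-0.085,0,0,0,15],
  [-0.1,0,0,0,15],
  [-0.11,0,0,0,15],
  [-0.12,0,0,0,15],
  [-0.125,0,0,0,15],
  [-0.125,0,0,0,15],
])

```text
time_s: 17.6
tcp_pos: [0.6398, 0.0051, 0.0744]
eef_rot: [-180.0, -0.2, 179.8]
contact_force: [-6.7, 1.5, 3.7]
gripper_width: 0.0241
gripper_force: 35.0
```

The back wall resists at x≈0.640, so the lid is home. Release and rise.

Emit:
step_arm([
  [-0.015,0,0,0,15],
  [-0.015,0,0,0,15],
  [-0.01,0,0,0,50],
  [-0.01,0,0,0,50],
  [-0.01,0,0,0,50],
  [-0.01,0,0,0,50],
  [-0.01,0,0,0,50],
  [-0.01,0,-0.12,0,50],
  [-0.01,0,-0.25,0,50],
  [-0.01,0,-0.3,0,60],
  [-0.01,0,-0.3,0,60],
])

```text
time_s: 18.52
tcp_pos: [0.6468, 0.0055, 0.1539]
eef_rot: [179.9, 0.4, 179.8]
contact_force: [-0.1, 1.5, 0.3]
gripper_width: 0.0575
gripper_force: 0.0
```

```bash
python3 -c "
from h import *
delta(.6186,-.1954,.14,3.7);delta(.6186,-.1954,.14,93.7)"
```

```text
tcp [0.6468 0.0055 0.1539] yaw 179.8 j6 -108.0 -> x 0.110 y -0.804 z 0.055 turn -0.065
tcp [0.6468 0.0055 0.1539] yaw 179.8 j6 -108.0 -> x 0.110 y -0.804 z 0.055 turn 1.435
```

Emit:
step_arm([
  [0.01,-0.1,0,-0.03,60],
  [0.03,-0.23,0,-0.065,60],
  [0.05,-0.37,0,-0.065,60],
  [0.07,-0.5,0,-0.065,60],
  [0.09,-0.63,0,-0.065,60],
  [0.1,-0.74,0,-0.065,60],
  [0.11,-0.804,0,-0.065,60],
  [0.11,-0.804,0,-0.065,60],
  [0.11,-0.804,0,-0.065,60],
])

```text
time_s: 19.27
tcp_pos: [0.6155, -0.1967, 0.1488]
eef_rot: [180.0, -0.1, -176.4]
contact_force: [-0.5, 0.1, -0.8]
gripper_width: 0.0601
gripper_force: 0.0
```

```bash
python3 -c "
from h import *
delta(.6186,-.1954,.021,3.7)"
```

```text
tcp [ 0.6155 -0.1967  0.1488] yaw -176.4 j6 -86.0 -> x -0.013 y 0.004 z 0.511 turn -0.002
```

Emit:
step_arm([
  [-0.013,0.004,0.12,0,60],
  [-0.013,0.004,0.25,0,60],
  [-0.013,0.004,0.37,0,60],
  [-0.013,0.004,0.45,0,60],
  [-0.013,0.004,0.5,0,60],
  [-0.013,0.004,0.511,0,60],
  [-0.013,0.004,0.511,0,60],
  [-0.013,0.004,0.511,0,15],
  [-0.013,0.004,0.511,0,15],
  [-0.013,0.004,0.511,0,15],
  [-0.013,0.004,0.511,0,15],
  [-0.013,0.004,0.511,0,15],
])

```text
time_s: 20.27
tcp_pos: [0.6196, -0.1945, 0.0227]
eef_rot: [-180.0, 0.1, -176.3]
contact_force: [-0.2, 0.9, -0.2]
gripper_width: 0.0322
gripper_force: 0.0
```

Emit:
step_arm([
  [0,0,0,0,15],
  [0,0,0,0,15],
  [0,0,0,0,15],
  [0,0,-0.1,0,15],
  [0,0,-0.25,0,15],
  [0,0,-0.4,0,15],
  [0,0,-0.52,0,15],
  [0,0,-0.52,0,15],
  [0,0,-0.52,0,15],
])

```text
time_s: 21.02
tcp_pos: [0.6203, -0.1945, 0.1541]
eef_rot: [-180.0, 0.3, -176.3]
contact_force: [0.7, 0.6, -1.3]
gripper_width: 0.0236
gripper_force: 35.0
```

```bash
python3 -c "
from h import *
delta(.3854,.3998,.14,-9.4)"
```

```text
tcp [ 0.6203 -0.1945  0.1541] yaw -176.3 j6 -86.0 -> x 0.785 y 2.433 z 0.056 turn 0.218
```

Emit:
step_arm([
  [0.03,0.1,0,0,15],
  [0.07,0.22,0,0,15],
  [0.11,0.35,0,0,15],
  [0.16,0.49,0,0,15],
  [0.2,0.63,0,0,15],
  [0.24,0.77,0,0,15],
  [0.28,0.89,0,0,15],
  [0.32,1,0,0,15],
])

```text
time_s: 21.68
tcp_pos: [0.5216, 0.0512, 0.1503]
eef_rot: [-180.0, -0.1, -176.3]
contact_force: [0.1, -0.1, -1.4]
gripper_width: 0.0236
gripper_force: 35.0
```

Emit:
step_arm([
  [0.04,0.14,0,0.02,15],
  [0.08,0.28,0,0.05,15],
  [0.13,0.42,0,0.08,15],
  [0.17,0.56,0,0.11,15],
  [0.22,0.7,0,0.14,15],
  [0.26,0.83,0,0.17,15],
  [0.3,0.93,0,0.2,15],
  [0.32,1,0,0.218,15],
  [0.32,1,0,0.218,15],
])

```text
time_s: 22.43
tcp_pos: [0.4259, 0.2966, 0.1504]
eef_rot: [-179.9, -0.1, 170.7]
contact_force: [1.2, -0.7, -0.1]
gripper_width: 0.0238
gripper_force: 35.0
```

```bash
python3 -c "
from h import *
delta(.3854,.3998,.14,-9.4)"
```

```text
tcp [0.4259 0.2966 0.1504] yaw 170.7 j6 -156.0 -> x 0.227 y 0.381 z 0.042 turn 0.002
```

Emit:
step_arm([
  [0.06,0.1,0,0,15],
  [0.13,0.22,0,0,15],
  [0.19,0.32,0,0,15],
  [0.22,0.37,0,0,15],
  [0.227,0.381,0.1,0,15],
  [0.227,0.381,0.2,0,15],
  [0.227,0.381,0.26,0,15],
  [0.227,0.381,0.299,0,15],
  [0.227,0.381,0.299,0,15],
  [0.227,0.381,0.299,0,15],
  [0.227,0.381,0.299,0,15],
])

```text
time_s: 23.35
tcp_pos: [0.3875, 0.3977, 0.0778]
eef_rot: [179.9, 0.0, 170.6]
contact_force: [-0.7, -0.2, -0.7]
gripper_width: 0.024
gripper_force: 35.0
```

```bash
python3 -c "
from h import *
delta(.5116,.3787,.076,-9.4)
im=eyes.capture('side')[:,:,::-1];u=proj('side',[.43,.39,.06])[0].astype(int);cv2.imwrite('pics/t6.png',cv2.resize(im[u[1]-60:u[1]+60,u[0]-70:u[0]+70],(700,600),interpolation=2))"
```

```text
tcp [0.3875 0.3977 0.0778] yaw 170.6 j6 -165.0 -> x -0.502 y 0.006 z 0.007 turn -0.000
```

View pics/t6.png

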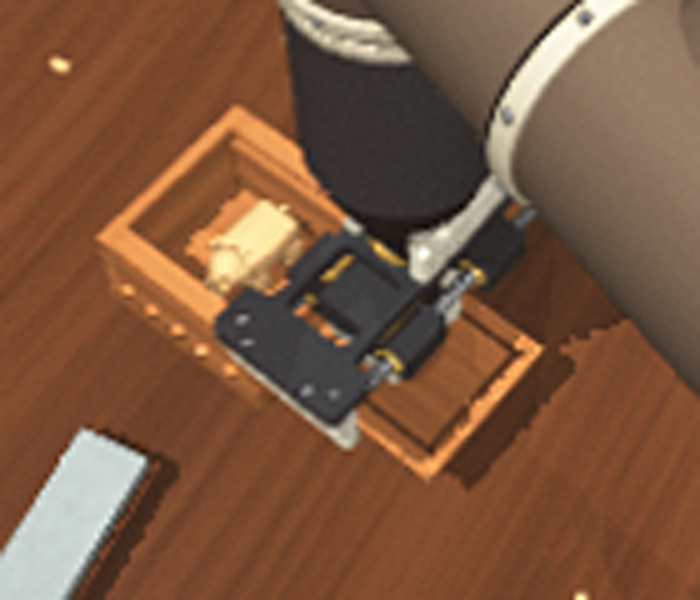

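The elephant stands flat in the medium box at (255,245). The lid lines up with the mouth at (440,380). Sliding it in.

Emit:
step_arm([
  [0,0.006,0.007,0,15],
  [-0.06,0.006,0.007,0,15],
  [-0.11,0.006,0.007,0,15],
  [-0.16,0.006,0.007,0,15],
  [-0.2,0.006,0.007,0,15],
  [-0.24,0.006,0.007,0,15],
  [-0.28,0.006,0.007,0,15],
  [-0.32,0.006,0.007,0,15],
  [-0.36,0.006,0.007,0,15],
  [-0.4,0.006,0.007,0,15],
  [-0.4,0.006,0.007,0,15],
])

```text
time_s: 24.32
tcp_pos: [0.4877, 0.3823, 0.0751]
eef_rot: [-180.0, 0.0, 170.6]
contact_force: [-0.5, 0.3, -0.1]
gripper_width: 0.0237
gripper_force: 35.0
```

```bash
python3 -c "
from h import *
s=r.get_state();print(s['contact_force'].round(1),s['moment'].round(2))
delta(.5116,.3787,.076,-9.4)"
```

```text
[-0.5  0.3 -0.1] [ 0.05 -0.07  0.03]
tcp [0.4877 0.3823 0.0751] yaw 170.6 j6 -156.0 -> x -0.097 y 0.001 z -0.004 turn -0.001
```

Emit:
step_arm([
  [-0.03,0,0,0,15],
  [-0.06,0,0,0,15],
  [-0.08,0,0,0,15],
  [-0.095,0,0,0,15],
  [-0.105,0,0,0,15],
  [-0.115,0,0,0,15],
  [-0.125,0,0,0,15],
  [-0.13,0,0,0,15],
  [-0.13,0,0,0,15],
])

```text
time_s: 25.07
tcp_pos: [0.513, 0.3771, 0.0749]
eef_rot: [-179.8, -0.4, 170.7]
contact_force: [-22.4, 3.5, 11.1]
gripper_width: 0.0236
gripper_force: 35.2
```

Firm stop at the expected place, with a reaction of 22 N. Release and go to the wide lid.

Emit:
step_arm([
  [0,0,0,0,15],
  [0.015,0,0,0,50],
  [0.015,0,0,0,50],
  [0.015,0,0,0,50],
  [0.015,0,0,0,50],
  [0.015,0,0,0,50],
  [0.015,0,-0.12,0,50],
  [0.015,0,-0.25,0,50],
  [0.015,0,-0.34,0,60],
  [0.015,0,-0.34,0,60],
  [0.015,0,-0.34,0,60],
])

```text
time_s: 25.98
tcp_pos: [0.5152, 0.3785, 0.1621]
eef_rot: [179.8, 0.1, 170.6]
contact_force: [-0.4, 0.2, -0.1]
gripper_width: 0.0592
gripper_force: 0.0
```

```bash
python3 -c "
from h import *
delta(.4331,.0122,.15,-22.2)
print(fit(eyes.capture('top'),.4331,.012,.006,-22,lidpolys(112)).round(4))"
```

```text
tcp [0.5152 0.3785 0.1621] yaw 170.6 j6 -153.0 -> x 0.084 y -1.499 z 0.048 turn 0.213
[  0.4261  -0.0226 -21.4468   0.9242]
```

Emit:
step_arm([
  [0.01,-0.1,0,0.03,60],
  [0.02,-0.23,0,0.06,60],
  [0.04,-0.37,0,0.1,60],
  [0.05,-0.5,0,0.14,60],
  [0.06,-0.63,0,0.18,60],
  [0.07,-0.74,0,0.2,60],
  [0.08,-0.8,0,0.2,60],
  [0.08,-0.8,0,0.2,60],
])

```text
time_s: 26.7
tcp_pos: [0.4602, 0.1809, 0.1595]
eef_rot: [-179.9, -0.1, 158.5]
contact_force: [-0.0, 0.6, 0.0]
gripper_width: 0.0601
gripper_force: 0.0
```

```bash
python3 -c "
from h import *
T=eyes.capture('top')
f=fit(T,.4261,-.0226,.006,-22,lidpolys(112));print(f.round(4))
delta(f[0],f[1],.15,f[2])
cv2.imwrite('pics/t7.png',np.hstack([cv2.resize(T[:,:,::-1],(400,300),interpolation=3),cv2.resize(eyes.capture('side')[:,:,::-1],(400,300),interpolation=3)]))"
```

```text
[  0.429   -0.0239 -20.788    0.7537]
tcp [0.4613 0.1825 0.1598] yaw 158.5 j6 -156.0 -> x -0.182 y -0.816 z 0.039 turn -0.011
```

View pics/t7.png

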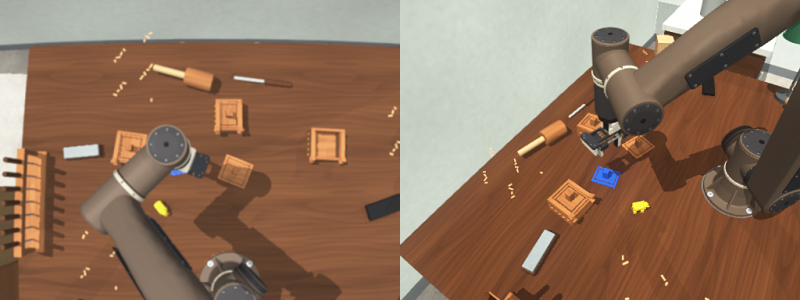

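The wide lid was knocked about 35 mm, from top (227,170) to (237,172). I'll use the mean of the two new fits, (0.427, -0.023, -21.2°). The narrow and medium boxes look closed.

Emit:
step_arm([
  [-0.03,-0.1,0,0,60],
  [-0.06,-0.24,0,0,60],
  [-0.1,-0.38,0,-0.005,60],
  [-0.13,-0.52,0,-0.005,60],
  [-0.15,-0.65,0,-0.005,60],
  [-0.17,-0.77,0,-0.005,60],
  [-0.175,-0.815,0,-0.005,60],
  [-0.175,-0.815,0,-0.005,60],
  [-0.175,-0.815,0,-0.005,60],
])

```text
time_s: 27.55
tcp_pos: [0.4289, -0.0216, 0.1602]
eef_rot: [-180.0, 0.0, 158.9]
contact_force: [0.5, -0.0, -0.4]
gripper_width: 0.0601
gripper_force: 0.0
```

```bash
python3 -c "
from h import *
delta(.427,-.0232,.021,-21.2)"
```

```text
tcp [ 0.4289 -0.0216  0.1602] yaw 158.9 j6 -135.0 -> x 0.005 y -0.009 z 0.557 turn 0.001
```

Emit:
step_arm([
  [0.005,-0.009,0.12,0,60],
  [0.005,-0.009,0.25,0,60],
  [0.005,-0.009,0.38,0,60],
  [0.005,-0.009,0.48,0,60],
  [0.005,-0.009,0.54,0,60],
  [0.005,-0.009,0.557,0,60],
  [0.005,-0.009,0.557,0,60],
  [0.005,-0.009,0.557,0,15],
  [0.005,-0.009,0.557,0,15],
  [0.005,-0.009,0.557,0,15],
  [0.005,-0.009,0.557,0,15],
  [0.005,-0.009,0.557,0,15],
])

```text
time_s: 28.55
tcp_pos: [0.4268, -0.0232, 0.0218]
eef_rot: [179.9, 0.1, 158.9]
contact_force: [-0.2, 0.6, -0.2]
gripper_width: 0.0325
gripper_force: 0.0
```

Emit:
step_arm([
  [0,0,0,0,15],
  [0,0,0,0,15],
  [0,0,0,0,15],
  [0,0,-0.1,0,15],
  [0,0,-0.25,0,15],
  [0,0,-0.4,0,15],
  [0,0,-0.52,0,15],
  [0,0,-0.52,0,15],
  [0,0,-0.52,0,15],
])

```text
time_s: 29.3
tcp_pos: [0.4272, -0.0231, 0.1528]
eef_rot: [179.8, 0.2, 158.9]
contact_force: [-0.5, -0.4, -1.7]
gripper_width: 0.024
gripper_force: 35.0
```

```bash
python3 -c "
from h import *
delta(.3989,-.3663,.15,-2.8)"
```

```text
tcp [ 0.4272 -0.0231  0.1528] yaw 158.9 j6 -135.0 -> x -0.389 y -1.322 z 0.011 turn -0.305
```

Emit:
step_arm([
  [-0.03,-0.1,0,-0.05,15],
  [-0.06,-0.22,0,-0.1,15],
  [-0.1,-0.35,0,-0.15,15],
  [-0.14,-0.48,0,-0.2,15],
  [-0.18,-0.61,0,-0.25,15],
  [-0.22,-0.74,0,-0.3,15],
  [-0.25,-0.85,0,-0.305,15],
  [-0.28,-0.95,0,-0.305,15],
  [-0.28,-0.95,0,-0.305,15],
])

```text
time_s: 30.05
tcp_pos: [0.4047, -0.2732, 0.1491]
eef_rot: [180.0, -0.2, 177.0]
contact_force: [-0.0, -0.4, -1.1]
gripper_width: 0.0242
gripper_force: 35.0
```

```bash
python3 -c "
from h import *
delta(.3989,-.3663,.0755,-2.8)"
```

```text
tcp [ 0.4047 -0.2732  0.1491] yaw 177.0 j6 -82.0 -> x 0.004 y -0.373 z 0.295 turn -0.003
```

Emit:
step_arm([
  [0.004,-0.1,0,0,15],
  [0.004,-0.22,0,0,15],
  [0.004,-0.32,0,0,15],
  [0.004,-0.37,0,0,15],
  [0.004,-0.373,0.1,0,15],
  [0.004,-0.373,0.2,0,15],
  [0.004,-0.373,0.26,0,15],
  [0.004,-0.373,0.295,0,15],
  [0.004,-0.373,0.295,0,15],
  [0.004,-0.373,0.295,0,15],
  [0.004,-0.373,0.295,0,15],
])

```text
time_s: 30.97
tcp_pos: [0.4013, -0.3634, 0.0781]
eef_rot: [-180.0, 0.1, 177.2]
contact_force: [1.1, -0.0, 0.1]
gripper_width: 0.024
gripper_force: 35.0
```

```bash
python3 -c "
from h import *
delta(.5268,-.3725,.0755,-2.8)
im=eyes.capture('side')[:,:,::-1];u=proj('side',[.45,-.37,.06])[0].astype(int);cv2.imwrite('pics/t8.png',cv2.resize(im[max(u[1]-60,0):u[1]+60,u[0]-70:u[0]+70],(700,600),interpolation=2))"
```

```text
tcp [ 0.4013 -0.3634  0.0781] yaw 177.2 j6 -71.0 -> x -0.503 y -0.012 z 0.010 turn 0.001
```

View pics/t8.png

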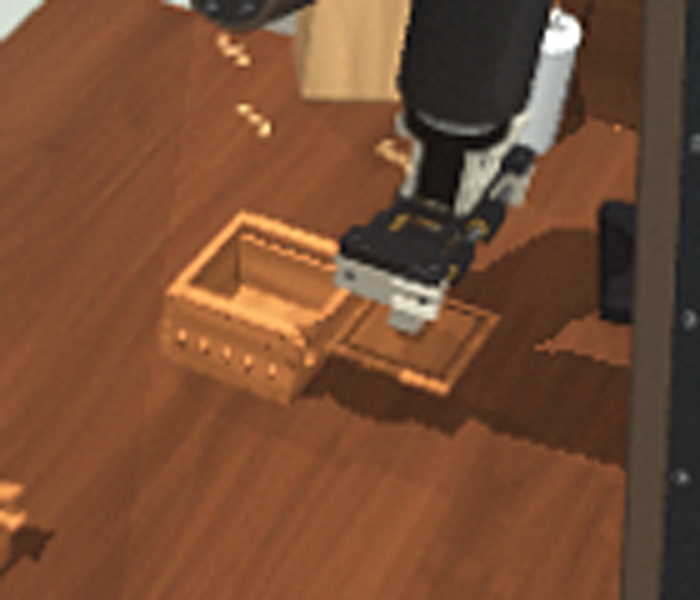

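The lid is level in front of the empty wide box, about 3 mm off in y. Correcting that on the way in.

Emit:
step_arm([
  [0,-0.012,0.01,0,15],
  [-0.03,-0.012,0.01,0,15],
  [-0.08,-0.012,0.01,0,15],
  [-0.13,-0.012,0.01,0,15],
  [-0.18,-0.012,0.01,0,15],
  [-0.23,-0.012,0.01,0,15],
  [-0.28,-0.012,0.01,0,15],
  [-0.32,-0.012,0.01,0,15],
  [-0.36,-0.012,0.01,0,15],
  [-0.4,-0.012,0.01,0,15],
  [-0.4,-0.012,0.01,0,15],
])

```text
time_s: 31.93
tcp_pos: [0.5024, -0.3714, 0.0746]
eef_rot: [-180.0, 0.0, 177.3]
contact_force: [0.9, -0.5, -0.8]
gripper_width: 0.0236
gripper_force: 35.0
```

```bash
python3 -c "
from h import *
s=r.get_state();print(s['contact_force'].round(1),s['moment'].round(2))
delta(.5268,-.3725,.0755,-2.8)"
```

```text
[ 0.9 -0.5 -0.8] [-0.09 -0.1  -0.01]
tcp [ 0.5024 -0.3714  0.0746] yaw 177.3 j6 -74.0 -> x -0.098 y 0.000 z -0.003 turn 0.001
```

Emit:
step_arm([
  [-0.03,0,0,0,15],
  [-0.06,0,0,0,15],
  [-0.08,0,0,0,15],
  [-0.095,0,0,0,15],
  [-0.105,0,0,0,15],
  [-0.115,0,0,0,15],
  [-0.125,0,0,0,15],
  [-0.135,0,0,0,15],
  [-0.135,0,0,0,15],
])

```text
time_s: 32.68
tcp_pos: [0.5281, -0.3723, 0.0741]
eef_rot: [179.9, -0.6, 177.2]
contact_force: [-15.5, 1.6, 7.9]
gripper_width: 0.024
gripper_force: 35.0
```

Emit:
step_arm([
  [0,0,0,0,15],
  [0.015,0,0,0,50],
  [0.015,0,0,0,50],
  [0.015,0,0,0,50],
  [0.015,0,0,0,50],
  [0.015,0,0,0,50],
  [0.015,0,-0.12,0,50],
  [0.015,0,-0.25,0,50],
  [0.015,0,-0.4,0,60],
  [0.015,0,-0.5,0,60],
  [0.015,0,-0.5,0,60],
])

```text
time_s: 33.6
tcp_pos: [0.5334, -0.3742, 0.207]
eef_rot: [-179.7, 0.5, 177.3]
contact_force: [0.8, -0.1, -0.1]
gripper_width: 0.0593
gripper_force: 0.0
```

Emit:
step_arm([
  [0.1,0.05,0,0,60],
  [0.2,0.15,0,0,60],
  [0.3,0.25,0,0,60],
  [0.3,0.38,0,0,60],
  [0.3,0.5,0,0,60],
  [0.3,0.6,0,0,60],
  [0.3,0.6,0,0,60],
  [0.3,0.6,0,0,60],
])

```text
time_s: 34.27
tcp_pos: [0.4632, -0.218, 0.2003]
eef_rot: [180.0, 0.1, 177.4]
contact_force: [-1.1, 0.4, -0.1]
gripper_width: 0.06
gripper_force: 0.0
```

```bash
python3 -c "
from h import *
print(r.get_state()['contact_force'])
T=eyes.capture('top')[:,:,::-1];o=[]
for q in[(.5116,.3787,-9.47),(.6389,.0058,-.15),(.5268,-.3725,-2.79)]:
    g=rect('top',T,q[0],q[1],.098,.08,.16/266)[:266,:266].copy()
    a=np.radians(q[2]);P=np.array(R_(-.012,.012,.012));X=P[:,0]*np.cos(a)-P[:,1]*np.sin(a);Y=P[:,0]*np.sin(a)+P[:,1]*np.cos(a)
    cv2.polylines(g,[np.stack([(.08-Y)/.16*266,(.08-X)/.16*266],1).astype(np.int32)],True,(0,255,0));o.append(g)
cv2.imwrite('pics/t9.png',np.hstack(o))"
```

```text
[-1.06429049  0.36350935 -0.13730512]
```

View pics/t9.png

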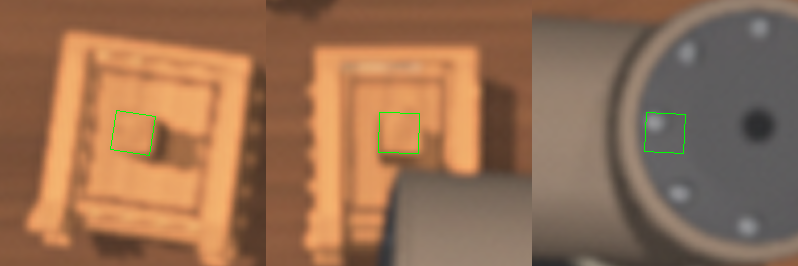

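The medium and narrow grip blocks sit on their closed-lid outlines, at (133,133) and (400,133). The arm hides the wide box, so I'll move aside for one last look.

Emit:
step_arm([
  [0.03,0.12,0,0,60],
  [0.06,0.25,0,0,60],
  [0.1,0.4,0,0,60],
  [0.12,0.55,0,0,60],
  [0.12,0.7,0,0,60],
  [0.12,0.8,0,0,60],
  [0.12,0.8,0,0,60],
  [0.12,0.8,0,0,60],
])

```text
time_s: 34.98
tcp_pos: [0.4429, -0.0173, 0.1998]
eef_rot: [-180.0, 0.0, 177.3]
contact_force: [0.8, -1.0, 0.2]
gripper_width: 0.0601
gripper_force: 0.0
```

```bash
python3 -c "
from h import *
T=eyes.capture('top')[:,:,::-1];q=(.5268,-.3725,-2.79)
g=rect('top',T,q[0],q[1],.098,.08,.0004)
a=np.radians(q[2]);P=np.array(R_(-.012,.012,.012));X=P[:,0]*np.cos(a)-P[:,1]*np.sin(a);Y=P[:,0]*np.sin(a)+P[:,1]*np.cos(a)
cv2.polylines(g,[np.stack([(.08-Y)/.0004,(.08-X)/.0004],1).astype(np.int32)],True,(0,255,0))
cv2.imwrite('pics/t10.png',np.hstack([g,cv2.resize(eyes.capture('side')[:,:,::-1],(400,400),interpolation=3)]))"
```

```text
(no output)
```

View pics/t10.png

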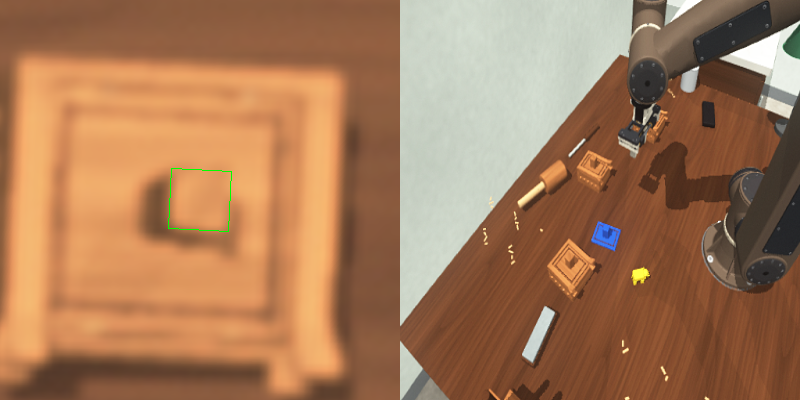

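The wide lid's block is also on its closed outline at (200,200). All three lids are home, the bench has no ducks, and the tools look untouched.

```bash
python3 -c "
from plant import workorder
print(workorder.close_job())"
```

```text
the job is handed in; nothing more can be done
None
```

I packed the tortoise in the narrow box and the elephant in the medium box, found no ducks on the bench, slid all three lids fully home, left the tools untouched and handed the job in (no verdict was returned).

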